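# Clamp a cylinder head in the drilling jig

## Robot

A 6-joint arm with a two-finger parallel gripper is mounted at the origin on the work surface. World frame = base frame: x ahead of the robot, y to its left, z up, the work surface at z = 0. Lengths are in m, angles in rad, forces in N, time in s.
With the tool pointing down it reaches from about 0.25 to 0.775 m from the base axis. Payload 4 kg.
Tool frame: the origin (TCP) lies midway between the tips of the shut fingers; the grasp point (between the pads) lies 19 mm behind it; y points along the fingers, x is the direction in which the jaws open and shut, and the axes are right-handed (so a half turn about y gives the same grasp; the last joint's range is limited). The gripper opens to 94 mm and grips with 3 to 60 N. Pads are 16 mm wide; open, the fingers measure 119 mm over their backs; the gripper's body (75 mm by 177 mm) begins 78 mm behind the grasp point.
Start: joints at [-1.311, 0.087, 1.371, -0, 1.684, -0.103], TCP at [0.195, -0.514, 0.166] pointing down, gripper open.
Joint ranges: [-3.1, 3.1], [-0.76, 2.03], [0.27, 2.55], [-1.08, 4.22], [0.17, 2.65], [-2.57, 2.57]. Speed limits (rad/s): [2.79, 2.79, 3.14, 3.14, 3.14, 3.14].

## Interface

Orientations are given as [roll, pitch, yaw] about the fixed x, y, z axes, in that order (R = Rz(yaw) Ry(pitch) Rx(roll)).
In Python, from bench import robot gives the robot as it stands.
- The arm moves only by the shell command python3 -m creep 'ROWS'. ROWS is JSON, a list of rows, each a list of 7 numbers: the shift along the tool's x, y, z in mm, then the turn, a rotation vector about the tool's x, y, z in degrees, then the closure in counts, from 0 (fully open) to 255 (shut). A call has 1 to 5 rows; each row is the pose to reach, as a shift and turn from the pose commanded when the call began, along the tool's axes at that moment; what a row does not reach only later rows make up. A row lasts 1/8 s, in which the tool goes at most 62.5 mm and 10.7 degrees, less where a joint would pass 70% of its speed; a pose out of reach is approached as far as the arm can. A call with a gripper value outside its range is refused whole. The fingers move at their own pace and stop on an object; the grip force is fixed at half the most. Time passes only in rows, so rows that repeat a pose let the fingers close. It gives the time, the measured TCP pose, the force and the opening at its end, in the units of the state.
- robot.get_obs(): the state, without advancing time (a new reading comes with each control period).
- robot.snapshot(name): name is "side" or "top"; returns a dict with "color" (480x640x3 uint8, blue, green, red), "fx", "fy", "cx", "cy" (pixels), "k1" (the pictures are not rectified: a ray, as slopes to the right and down, at radius r is drawn at 1 + k1 r^2 times it, then the intrinsics apply), "world_from_camera" (4x4, takes a point from camera to world coordinates). Camera axes: x right, y down, z forward; pixel columns grow to the right and rows downward; lengths in m; the calibration is good to about 2 mm. A picture is of the moment at which its call begins. There is no depth.
- robot.close_job(): hands the job in, once; it reports no verdict.
Trained networks look in the newest picture that a camera, given by its name, has taken for a name from the list of things; names that differ only in an ending like _2 or _b are one class to them, and where a whole thing is asked for, a point or a joint stands for the part that bears it (a point fixed in the world has none). Each returns a list of dicts, best first, with "p" (0 to 1); they miss things now and then, are a little off and sometimes report something else, mostly with a low value. They report only what shows in the picture. A call takes as long as a camera call. They do not tell look-alikes from the thing itself.
- robot.spot_in(name, camera): "point" ([x, y, z] in m, in world coordinates, good to about 4 mm: the middle of the surface that is visible of it).
- robot.landmark_of(name, camera): "point" ([x, y, z] in m, in world coordinates, good to about 4 mm: a listed point, or the origin of a listed thing).
The state is a dict: "time": time; "joint_positions": joint angles; "qvel": joint speeds; "joint_torque": joint torques, N m; "tool_pos": TCP position; "ee_rot": TCP orientation; "wrist_force": force on the tool from outside, world axes, zero at the start; "wrist_torque": the same for the moment, N m; "width": finger opening in m.
Only numpy, scipy, OpenCV 4.12 (cv2) and the standard library are available. Lean on these libraries where they do the work, as an engineer would, in place of code of your own. Each camera call takes 0.05 s, during which the arm holds its last target.

## Task

Push the finned cylinder head along the bed of the drilling jig until it sits fully home against the stop, then push the clamp's handle over past centre so that it snaps shut and its pad holds the head down. Only push: do not lift the head, and leave the wheel, the can and the socket where they stand.

Things in the scene. Friction and masses are not known exactly. Their poses are not given: they have to be found in the camera images.
- jig: Drilling jig fixed to the bench: dark steel plate 250 x 124 x 12 mm (x = -150 to 100 mm in its frame; bed at z = 12). Origin on the bench surface; x runs along the bed from the open loading end (-x) to the clamp (+x), z up. Rails (x = -136 to 32, inner faces y = -34 and 34, tops z = 24) guide the head. Axis of the clamp's pivot: along y at x = 62, z = 60; bracket 36 mm wide, top z = 72.
- stop (a point): Middle of the face of the stop, a steel block 88 mm wide across the bed, at x = 30, y = 0, z = 25 mm in the jig's frame; the stop's top is at z = 38 mm. The face looks towards the jig's -x. With the head home, the head's origin is 40 mm from this face, at x = -10 mm in the jig's frame.
- head: Loose finned aluminium cylinder head, 80 (x) x 64 (y) x 44 mm (z), 0.3 to 0.65 kg; a spark plug stands 19 mm above its top, 16 mm to -x of its centre. Origin: centre of underside. Lies on the bed between the rails (2 mm play a side), axes along the jig's, 25 to 60 mm short of the stop. Push it towards the jig's +x at the middle of its -x end (off-centre may bind); friction 2 to 8 N.
- clamp (a joint): Toggle clamp, rad: 0 = open (handle leans 0.8 from vertical to the jig's +x, arm raised), 1.1 = end of travel. As it grows the handle swings up and over to the jig's -x. A spring drives it from its centre, 0.55, to either end: it resists with at most about 6 N at the handle's end, and past centre snaps over by itself. On the head, home, it rests shut at about 1.07.
- grip_end (a point): Free end of the clamp's handle, a straight bar in the jig's plane y = 0 from the pivot to here, 101 mm; the outer 65 mm are a round black grip 19 mm thick, the rest an 11 mm steel rod. Open: at x = 135, z = 131 mm in the jig's frame; shut: near x = 35, z = 158. Nothing stands on the +x side of the open handle.
- pad: Round pressure pad, 18 mm in diameter, 9 mm high, under the end of the clamp's arm, which turns with the handle as one piece; origin at the centre of its working face. Open: raised, near x = 29, z = 113 mm in the jig's frame; shut: on the head's top at x = 0.
- wheel: Small black mower wheel lying flat on the bench beyond the jig, 124 mm in diameter, 46 mm high; a bystander. Origin: centre of its underside.
- can: Upright metal can, 60 mm in diameter, 100 mm high, beyond the jig; a bystander. Origin: centre of its underside.
- socket: Steel spark-plug socket standing on end on the robot's side of the jig, 28 mm in diameter, 65 mm high; a bystander. Origin: centre of its underside.
There are look-alikes about, which are no part of the job. What is shaped like the head but red or turquoise is not meant.

How it is judged:
On the way, in this order (a step that is already met when the one before it is completed fails the run):
1. the head is home against the stop while the clamp is still open (x of head in the frame of jig above -0.013 m and z of head in the frame of jig below 0.016 m and angle between the x axis of head and the x axis of jig, either way round below 0.1 rad and value of joint clamp below 0.3 rad), for 0.2 s.
2. the clamp has snapped over and its pad bears on the head (value of joint clamp above 1 rad and contact force between pad and head above 1.5 N), for 0.2 s.
At the end, for the whole second after the job is handed in: The head lies flat on the bed within 3 mm of the stop, at rest; the clamp is shut (joint above 1.0 rad) and its pad presses on the head with more than 1.5 N by the clamp's own spring (all of step 2 and x of head in the frame of jig above -0.013 m and z of head in the frame of jig below 0.016 m and angle between the x axis of head and the x axis of jig, either way round below 0.1 rad and linear speed of head below 0.01 m/s); the robot touches nothing.
It fails at once if the head is lifted or tipped (more than 8 mm off the bed, or tilted more than 0.2 rad) (z of head in the frame of jig above 0.02 m or angle between head's own z axis and vertical above 0.2 rad).
It fails at once if the wheel is moved by more than 20 mm or tipped (distance of wheel from where it was at the start of the episode above 0.02 m or angle between wheel's own z axis and vertical above 0.3 rad).
It fails at once if the can is moved by more than 20 mm or tipped (distance of can from where it was at the start of the episode above 0.02 m or angle between can's own z axis and vertical above 0.3 rad).
It fails at once if the socket is moved by more than 20 mm or tipped (distance of socket from where it was at the start of the episode above 0.02 m or angle between socket's own z axis and vertical above 0.3 rad).
It also fails if it takes over 45 s, if anything falls off the work surface, if the arm or the gripper's body presses on something with over 40 N, if the wrist force passes 120 N, or if a joint passes its speed limit or range.

## Working session

There is one attempt and no reset: what is moved stays moved. The work goes in short steps, Python scripts to look and compute and a shell command to move; the robot and the scene stay as the last step left them, time stands still between calls to the robot, and variables do not carry over. Pictures are saved under pics/ and viewed, and the job is handed in when it is done.

```bash
ls; mkdir -p pics
python3 - <<'E'
from bench import robot
import cv2
o=robot.get_obs(); print(o['time'],o['tool_pos'],o['ee_rot'],o['width'])
for c in ['side','top']:
    s=robot.snapshot(c); cv2.imwrite(f'pics/{c}0.png',s['color'])
    print(c,s['fx'],s['fy'],s['cx'],s['cy'],s['k1']); print(s['world_from_camera'])
    for n in ['jig','stop','head','clamp','grip_end','pad','wheel','can','socket']:
        for f in ('spot_in','landmark_of'):
            try:
                print(n,f,[(round(d['p'],2),[round(float(v),3) for v in d['point']]) for d in getattr(robot,f)(n,c)][:4])
            except Exception as e: print(n,f,e)
print(robot.get_obs()['time'])
E
```

```text
pics
0.0 [ 0.19502222 -0.51358896  0.16442378] [-1.57056441  0.00214762 -1.20800648] 0.09370993572118287
side 559.7079447580853 559.7079447580853 317.110893040781 235.2828127596965 -0.16659173762909246
[[-0.77754915 -0.35024961  0.52224757  0.13975103]
 [-0.62850521  0.45923717 -0.62775984  0.53233964]
 [-0.01996285 -0.81634945 -0.57721318  0.56950695]
 [ 0.          0.          0.          1.        ]]
jig spot_in [(0.8, [0.555, 0.1, 0.019])]
jig landmark_of [(0.94, [0.569, 0.05, 0.005])]
stop spot_in [(0.8, [0.557, 0.094, 0.015])]
stop landmark_of [(0.68, [0.578, 0.075, 0.027])]
head spot_in [(0.96, [0.55, -0.187, 0.043]), (0.81, [0.548, 0.009, 0.055]), (0.64, [0.397, 0.141, 0.047]), (0.63, [0.394, -0.113, 0.042])]
head landmark_of [(0.76, [0.407, -0.126, -0.001]), (0.71, [0.559, -0.003, 0.012]), (0.67, [0.35, -0.006, -0.003]), (0.57, [0.562, -0.202, 0.002])]
clamp spot_in [(0.7, [0.582, 0.136, 0.105])]
clamp landmark_of it knows: can, grip_end, head, jig, pad, socket, stop, wheel
grip_end spot_in [(0.78, [0.579, 0.139, 0.107])]
grip_end landmark_of [(0.57, [0.588, 0.185, 0.132])]

[... 1061 characters left out ...]
.057])]
head landmark_of [(0.9, [0.353, -0.008, -0.001]), (0.8, [0.405, 0.129, -0.0]), (0.73, [0.562, -0.003, 0.013]), (0.73, [0.409, -0.127, -0.0])]
clamp spot_in [(0.92, [0.583, 0.141, 0.113])]
clamp landmark_of it knows: can, grip_end, head, jig, pad, socket, stop, wheel
grip_end spot_in [(0.71, [0.582, 0.141, 0.112])]
grip_end landmark_of [(0.97, [0.59, 0.185, 0.132])]
pad spot_in []
pad landmark_of []
wheel spot_in [(0.75, [0.741, -0.045, 0.037])]
wheel landmark_of [(0.84, [0.745, -0.048, -0.002])]
can spot_in [(0.66, [0.728, 0.101, 0.099])]
can landmark_of [(0.59, [0.735, 0.101, -0.0])]
socket spot_in [(0.83, [0.465, 0.01, 0.064])]
socket landmark_of [(0.72, [0.462, 0.008, 0.006])]
1.8
```

View pics/side0.png

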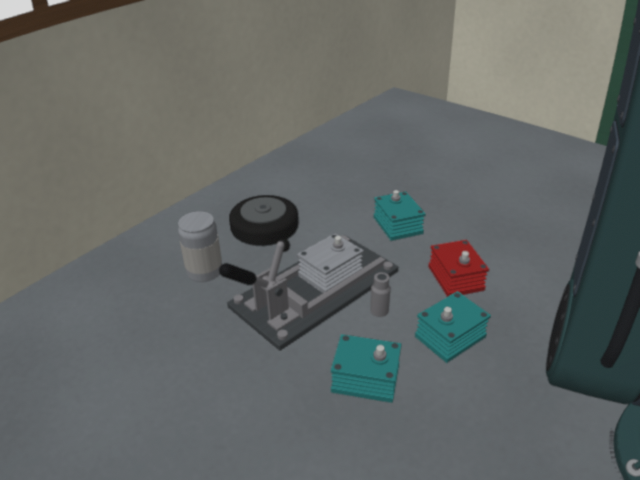

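View pics/top0.png

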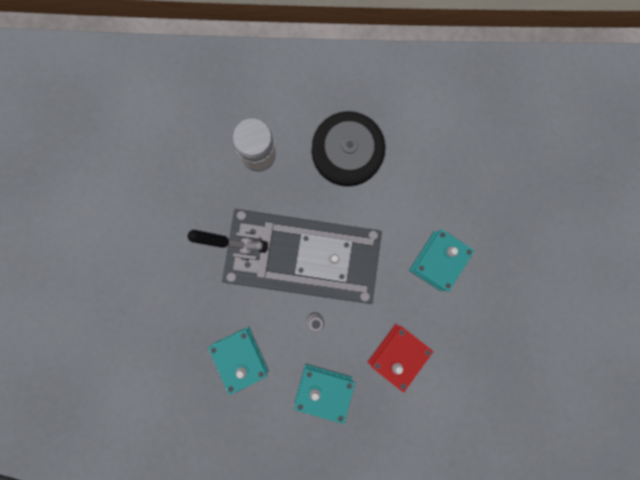

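The aluminium head is at top (323,257) and side (330,262), on the dark jig between its rails. The look-alikes are the turquoise ones at top (442,260), (239,361), (325,394) and the red one at top (400,358), all lying on the bench. Only the grey one fits, and I'll confirm it in a crop and fit the jig's pose from its plate and rails.

```bash
cat > h.py <<'E'
import numpy as np, cv2
from bench import robot
def cam(s):
    K=np.array([[s['fx'],0,s['cx']],[0,s['fy'],s['cy']],[0,0,1]]);D=np.array([s['k1'],0,0,0.]);W=np.array(s['world_from_camera']);return K,D,W
def proj(s,P):
    K,D,W=cam(s);C=np.linalg.inv(W)
    return cv2.projectPoints(np.asarray(P,float).reshape(-1,3),cv2.Rodrigues(C[:3,:3])[0],C[:3,3],K,D)[0].reshape(-1,2)
def back(s,px,z):
    K,D,W=cam(s);u=cv2.undistortPoints(np.asarray(px,float).reshape(-1,1,2),K,D).reshape(-1,2)
    d=np.c_[u,np.ones(len(u))]@W[:3,:3].T;o=W[:3,3];return o+d*((z-o[2])/d[:,2])[:,None]
def j2w(P,x,y,a):
    P=np.asarray(P,float).reshape(-1,3);c,s=np.cos(a),np.sin(a)
    return np.c_[x+c*P[:,0]-s*P[:,1],y+s*P[:,0]+c*P[:,1],P[:,2]]
def w2j(P,x,y,a):
    P=np.asarray(P,float).reshape(-1,3);c,s=np.cos(a),np.sin(a);d=P[:,:2]-[x,y]
    return np.c_[c*d[:,0]+s*d[:,1],-s*d[:,0]+c*d[:,1],P[:,2]]
E
python3 - <<'E'
from h import *
s=robot.snapshot('top');im=s['color'].copy()
px=[(232.5,210),(381.5,229),(374,302.5),(222,286.5)]
w=back(s,px,.012);print(w.round(4))
J=np.array([[.1,.062],[-.150,.062],[-.150,-.062],[.1,-.062]])
# order: handle end is image left -> jig +x left; jig y = ?
for Q in (J,J*[1,-1]):
    M,_=cv2.estimateAffinePartial2D(Q,w[:,:2]);print(M,np.arctan2(M[1,0],M[0,0]),np.hypot(M[0,0],M[1,0]),np.linalg.norm(Q@M[:,:2].T+M[:,2]-w[:,:2],axis=1))
x,y,a=.571,.0495,1.43
cv2.imwrite('pics/c1.png',cv2.resize(im[190:320,170:400],None,fx=3.4,fy=3.4,interpolation=cv2.INTER_CUBIC))
E
```

```text
[[ 0.6415  0.1427  0.012 ]
 [ 0.612  -0.1055  0.012 ]
 [ 0.4902 -0.0919  0.012 ]
 [ 0.5156  0.1569  0.012 ]]Traceback (most recent call last):
  File "<stdin>", line 8, in <module>
cv2.error: OpenCV(4.12.0) /io/opencv/modules/calib3d/src/ptsetreg.cpp:1108: error: (-215:Assertion failed) count >= 0 && to.checkVector(2) == count in function 'estimateAffinePartial2D'
```

Run:
```python
from h import *
s=robot.snapshot('top');im=s['color'].copy()
px=[(232.5,210),(381.5,229),(374,302.5),(222,286.5)]
w=back(s,px,.012)
Q=np.array([[.1,-.062],[-.150,-.062],[-.150,.062],[.1,.062]])
M,_=cv2.estimateAffinePartial2D(Q,np.ascontiguousarray(w[:,:2]),ransacReprojThreshold=1.);a=np.arctan2(M[1,0],M[0,0])
print(M[:,2],a,np.hypot(M[0,0],M[1,0]),np.linalg.norm(Q@M[:,:2].T+M[:,2]-w[:,:2],axis=1))
x,y=M[:,2]
for n in ('head','stop','grip_end'):
    print(n,[(round(d['p'],2),w2j(d['point'],x,y,a)[0].round(4)) for d in robot.landmark_of(n,'top')])
R=[(.1,-.062,.012),(-.15,-.062,.012),(-.15,.062,.012),(.1,.062,.012)]
big=cv2.resize(im[190:320,170:400],None,fx=3.4,fy=3.4,interpolation=cv2.INTER_CUBIC)
f=lambda P:((proj(s,j2w(P,x,y,a))-[170,190]+.5)*3.4).astype(int)
cv2.polylines(big,[f(R)],True,(0,255,0),1)
cv2.polylines(big,[f([(.03,-.034,.024),(-.136,-.034,.024)])],False,(0,255,255),1)
cv2.polylines(big,[f([(.03,.034,.024),(-.136,.034,.024)])],False,(0,255,255),1)
cv2.polylines(big,[f([(.03,-.044,.038),(.03,.044,.038)])],False,(0,0,255),1)
for P in f([(.135,0,.131)]): cv2.circle(big,tuple(map(int,P)),5,(255,0,0),1)
cv2.imwrite('pics/c1.png',big)
```

```text
[0.5675806  0.05043406] 1.4603092274601017 1.0011796268343625 [0.00128787 0.00074339 0.00085199 0.00135349]
head [(0.95, array([-0.0546, -0.0016,  0.0119])), (0.75, array([-0.1964,  0.1399,  0.0023])), (0.59, array([-0.2483, -0.0163, -0.0023]))]
stop [(0.74, array([ 0.034 , -0.0046,  0.0237]))]
grip_end [(0.97, array([ 0.1373, -0.0056,  0.1332]))]
```

View pics/c1.png

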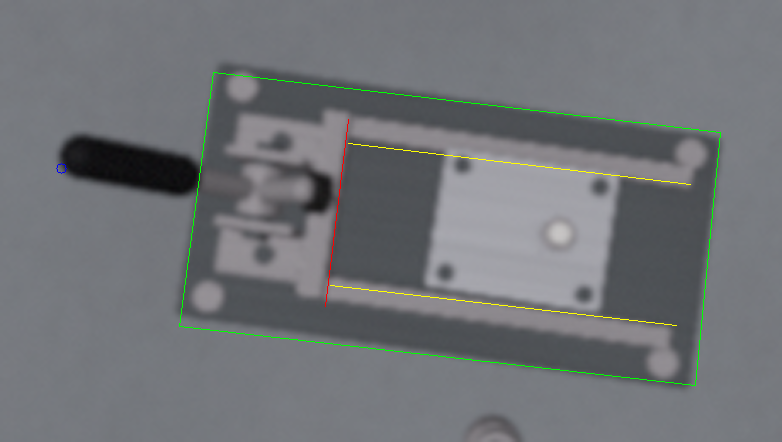

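Run:
```python
import cv2,numpy as np
im=cv2.imread('pics/top0.png');a=im[200:300,215:295];b=im[215:315,310:390]
f=lambda q:cv2.resize(cv2.convertScaleAbs(q,alpha=1.5),None,fx=5,fy=5,interpolation=cv2.INTER_CUBIC)
c=np.hstack([f(a),f(b)])
for k in range(0,800,50):cv2.line(c,(k,0),(k,6),(0,255,255),1)
for k in range(0,500,50):cv2.line(c,(0,k),(6,k),(0,255,255),1)
cv2.imwrite('pics/c2.png',c)
```

```text
(no output)
```

View pics/c2.png

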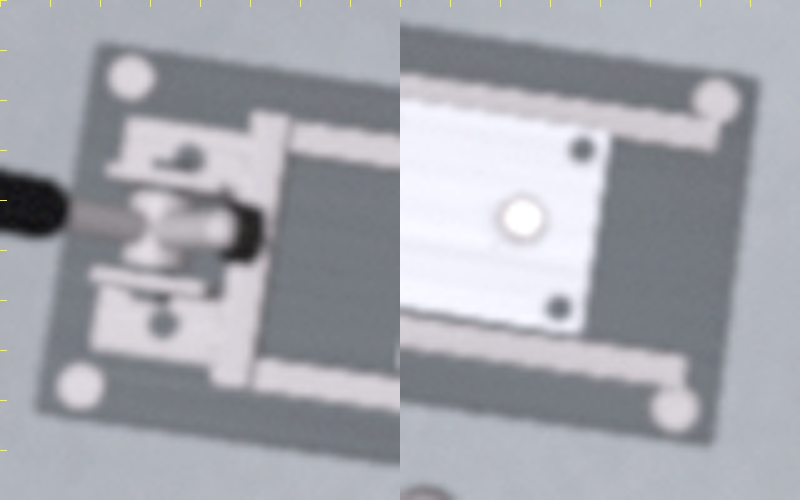

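Run:
```python
from h import *
from scipy.optimize import least_squares
s=robot.snapshot('top')
px=np.array([(234.6,208.6),(382,230.6),(372.6,304),(222.4,282.4),(273,223.4),(265.6,277),(372.6,245),(367.4,286.4)])-.4
Q=np.array([(.1,-.062,.012),(-.15,-.062,.012),(-.15,.062,.012),(.1,.062,.012),(.03,-.044,.038),(.03,.044,.038),(-.136,-.034,.024),(-.136,.034,.024)])
r=least_squares(lambda p:(proj(s,j2w(Q,*p))-px).ravel(),[.57,.05,1.43],loss='soft_l1');print(r.x,r.fun.reshape(-1,2).round(1).tolist())
p=r.x
for n in ('head','stop','grip_end'):
    print(n,[(round(d['p'],2),w2j(d['point'],*p)[0].round(4)) for d in robot.landmark_of(n,'top')])
hx=back(s,np.array([(607/5-80+310,131/5+215),(582/5-80+310,333/5+215)])-.4,.056); print('head -x end',w2j(hx,*p).round(4))
for q in [(-.125,0,.17),(-.125,0,.04),(-.06,0,.04),(.165,0,.2)]: print(q,j2w(q,*p).round(4))
print(robot.get_obs()['time'])
```

```text
[0.57006765 0.05066325 1.43126145] [[-0.7, -0.5], [0.5, -0.4], [0.2, 0.3], [-0.7, 0.2], [0.3, -0.3], [-0.8, 0.7], [0.6, -0.0], [0.4, -0.1]]
head [(0.81, array([-0.0892,  0.2029, -0.0014])), (0.71, array([-0.198 ,  0.1348,  0.0012])), (0.67, array([ 0.0557,  0.1752, -0.0009])), (0.59, array([-0.2502, -0.0242,  0.0004]))]
stop [(0.62, array([ 0.0325, -0.0018,  0.0236]))]
grip_end [(0.68, array([ 0.1356, -0.0007,  0.1322]))]
head -x end [[-0.0962 -0.0318  0.056 ]
 [-0.097   0.0316  0.056 ]]
(-0.125, 0, 0.17) [[ 0.5527 -0.0731  0.17  ]]
(-0.125, 0, 0.04) [[ 0.5527 -0.0731  0.04  ]]
(-0.06, 0, 0.04) [[ 0.5617 -0.0088  0.04  ]]
(0.165, 0, 0.2) [[0.593  0.2141 0.2   ]]
2.25
```

The grey head lies on the jig between the rails, with its -x end at jig x ≈ -96 mm, so it is about 46 mm short of the stop. The jig pose is (0.570, 0.0507, yaw 1.431), and stop and grip_end agree within about 3 mm. I'll move over now.

```bash
python3 -m creep '[[-28,0,49,0,-10,0,255],[-56,0,98,0,-20,0,255],[-84,0,146,0,-30,0,255],[-112,0,195,0,-40,0,255],[-140,0,244,0,-50,0,255]]'
cat > t.py <<'E'
import sys
from h import *
from scipy.spatial.transform import Rotation as R
p=(.5701,.0507,1.4313)
o=robot.get_obs();Rt=R.from_euler('xyz',o['ee_rot']).as_matrix()
print('t',round(o['time'],2),'jig mm',(w2j(o['tool_pos'],*p)[0]*1000).round(1),'yaw',o['ee_rot'].round(3) if hasattr(o['ee_rot'],'round') else o['ee_rot'],'F',np.round(o['wrist_force'],1),'w',round(o['width'],4))
if len(sys.argv)>3:
    g=np.array([float(v) for v in sys.argv[1:4]])/1000
    print('shift',((j2w(g,*p)[0]-o['tool_pos'])@Rt*1000).round(1))
    G=R.from_euler('xyz',[-np.pi/2,0,p[2]-np.pi/2]).as_matrix()
    print('turn',np.degrees(R.from_matrix(Rt.T@G).as_rotvec()).round(1))
E
python3 t.py -130 0 165
```

```text
time: 2.88
tool_pos: [0.3746, -0.2953, 0.1658]
ee_rot: [-1.571, -0.001, -0.33]
wrist_force: [0.5, -0.3, 0.3]
width: 0.0472
t 2.88 jig mm [-369.8  145.5  165.8] yaw [-1.571e+00 -1.000e-03 -3.300e-01] F [ 0.5 -0.3  0.3] w 0.0472
shift [ 97.5   0.8 263. ]
turn [  0.  -10.9   0. ]
```

```bash
python3 -m creep '[[19,0,53,0,-5,0,255],[39,0,105,0,-11,0,255],[58,0,158,0,-11,0,255],[78,0,210,0,-11,0,255],[98,0,263,0,-11,0,255]]'; python3 t.py -130 0 34
```

```text
time: 3.5
tool_pos: [0.5538, -0.0791, 0.1658]
ee_rot: [-1.571, -0.001, -0.143]
wrist_force: [-0.5, -0.2, 0.7]
width: 0.0008
t 3.5 jig mm [-130.8   -1.9  165.8] yaw [-1.571e+00 -1.000e-03 -1.430e-01] F [-0.5 -0.2  0.7] w 0.0008
shift [ -2.  131.8   0.9]
turn [ 0.  -0.2  0. ]
```

```bash
python3 -m creep '[[-2,45,0,0,0,0,255],[-2,90,0,0,0,0,255],[-2,125,0,0,0,0,255],[-2,132,0,0,0,0,255]]'; python3 t.py -106 0 34
python3 - <<'E'
from h import *
s=robot.snapshot('side');cv2.imwrite('pics/s1.png',cv2.resize(s['color'][180:360,200:440],None,fx=3.3,fy=3.3,interpolation=cv2.INTER_CUBIC))
E
```

```text
time: 4.0
tool_pos: [0.5484, -0.0797, 0.0305]
ee_rot: [-1.57, 0.006, -0.143]
wrist_force: [0.0, -0.3, -0.7]
width: 0.0008
t 4.0 jig mm [-132.2    3.4   30.5] yaw [-1.57   0.006 -0.143] F [ 0.  -0.3 -0.7] w 0.0008
shift [ 3.2 -3.5 26.2]
turn [-0.  -0.2 -0.4]
```

View pics/s1.png

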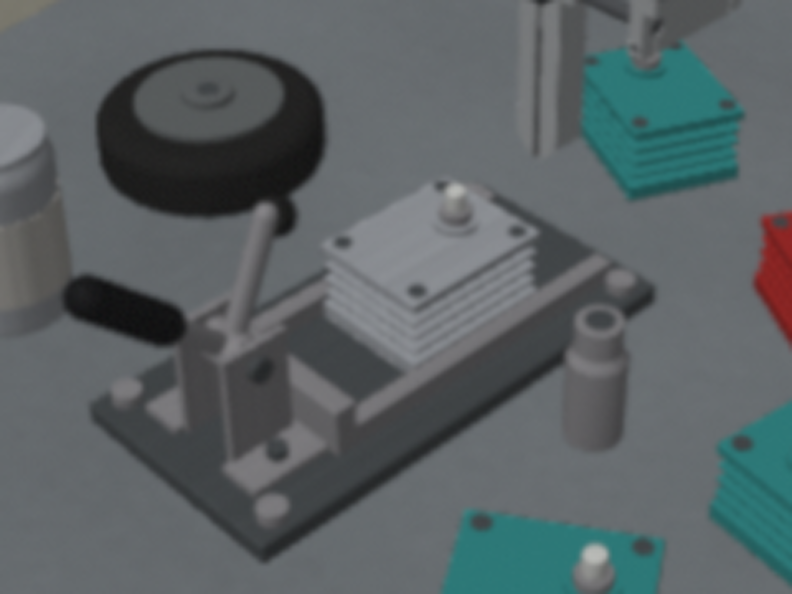

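The picture shows the two closed fingers with their tip at crop (540,150), behind the jig's loading end. I'll check this against where the TCP should project.

Run:
```python
from h import *
o=robot.get_obs();print(o['tool_pos'],o['joint_positions'],o['time'])
for c in('side','top'):
    s=robot.snapshot(c);uv=proj(s,[o['tool_pos']])[0];print(c,uv)
    im=s['color'].copy();cv2.circle(im,tuple(map(int,uv)),4,(0,255,255),1);cv2.imwrite(f'pics/{c}2.png',im[100:400,180:580] if c=='side' else im)
s=robot.snapshot('side');print(((proj(s,j2w([(-.15,-.062,.012),(-.15,.062,.012),(.1,.062,.012),(.03,.044,.038)],.5701,.0507,1.4313)-[200,180])*3.3).round())
```

```text
File "<stdin>", line 6
    s=robot.snapshot('side');print(((proj(s,j2w([(-.15,-.062,.012),(-.15,.062,.012),(.1,.062,.012),(.03,.044,.038)],.5701,.0507,1.4313)-[200,180])*3.3).round())
                                  ^
SyntaxError: '(' was never closed
```

Run:
```python
from h import *
o=robot.get_obs();print(o['tool_pos'],o['joint_positions'],o['time'])
for c in('side','top'):
    s=robot.snapshot(c);uv=proj(s,[o['tool_pos']])[0];print(c,uv)
    im=s['color'].copy();cv2.circle(im,tuple(map(int,uv)),4,(0,255,255),1);cv2.imwrite(f'pics/{c}2.png',cv2.resize(im[100:400,180:580],None,fx=2,fy=2))
    print(proj(s,j2w([(-.15,-.062,.012),(-.15,.062,.012),(.1,.062,.012),(.03,.044,.038)],.5701,.0507,1.4313)).round())
```

```text
[ 0.54931778 -0.08001238  0.03151445] [-2.46717717e-01  1.66271823e-01  1.55265281e+00 -8.75816580e-05
  1.42664301e+00 -1.03368065e-01] 4.05
side [364.56326446 244.21655884]
[[344. 233.]
 [399. 265.]
 [279. 345.]
 [308. 300.]]
top [368.42031561 266.1571407 ]
[[382. 230.]
 [372. 304.]
 [221. 282.]
 [264. 277.]]
```

View pics/side2.png

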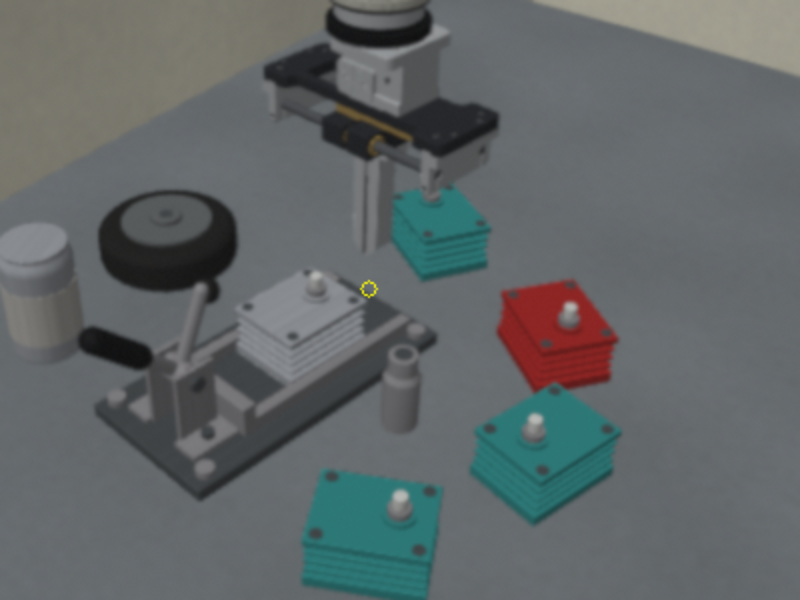

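View pics/top2.png

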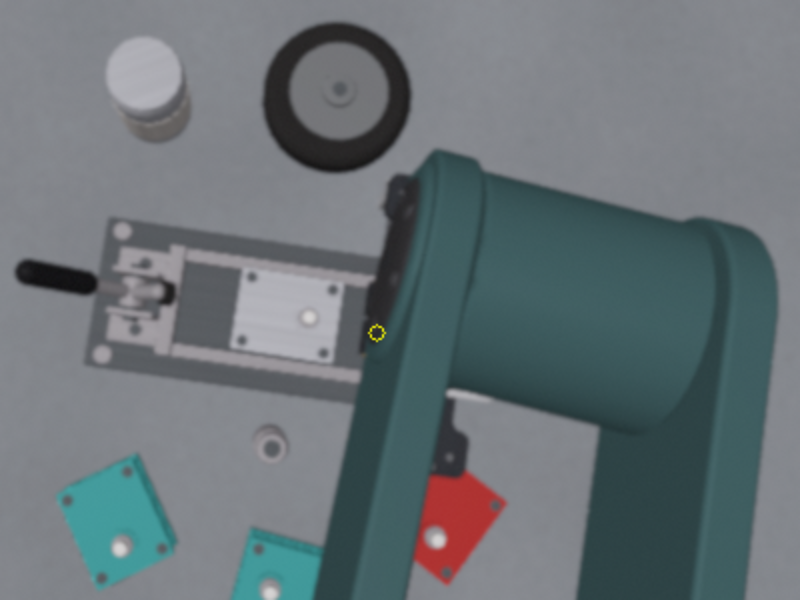

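Run:
```python
from h import *
from scipy.spatial.transform import Rotation as R
o=robot.get_obs();T=R.from_euler('xyz',o['ee_rot']).as_matrix()
for c in('side','top'):
    s=robot.snapshot(c)
    P=[o['tool_pos']+T@np.array(v)/1000 for v in [(0,0,0),(0,-80,0),(88,-97,37),(88,-97,-37),(-88,-97,37),(-88,-97,-37)]]
    print(c,((proj(s,P)-[180,100])*2).round().tolist())
s=robot.snapshot('side')
for z in(.03,.05,.065,.08):print(z,w2j(back(s,[(367,224)],z),.5701,.0507,1.4313)*1000)
```

```text
side [[367.0, 284.0], [370.0, 200.0], [258.0, 157.0], [324.0, 126.0], [427.0, 246.0], [492.0, 207.0]]
top [[378.0, 329.0], [396.0, 326.0], [365.0, 194.0], [469.0, 210.0], [330.0, 445.0], [437.0, 461.0]]
0.03 [[-179.86458256  -36.11378212   30.        ]]
0.05 [[-157.7337073   -16.49395399   50.        ]]
0.065 [[-141.13555086   -1.77908289   65.        ]]
0.08 [[-124.53739442   12.93578821   80.        ]]
```

The projection and the picture disagree. The drawn tip is about 17 px above the predicted TCP, as if the tool were about 33 mm higher and 10 mm further back than reported. I'll probe downward carefully to find out which is right before pushing.

```bash
python3 -m creep '[[0,4,0,0,0,0,255],[0,8,0,0,0,0,255],[0,10,0,0,0,0,255],[0,10,0,0,0,0,255]]'; python3 t.py
python3 - <<'E'
from h import *
o=robot.get_obs()
s=robot.snapshot('side');im=s['color'].copy();uv=proj(s,[o['tool_pos']])[0];print(uv,o['joint_positions'].round(4) if hasattr(o['joint_positions'],'round') else o['joint_positions']);cv2.circle(im,tuple(map(int,uv)),2,(0,255,255),1)
cv2.imwrite('pics/s3.png',cv2.resize(im[130:310,270:450],None,fx=3.3,fy=3.3,interpolation=cv2.INTER_CUBIC))
E
```

```text
time: 4.8
tool_pos: [0.5505, -0.0803, 0.0232]
ee_rot: [-1.571, 0.001, -0.143]
wrist_force: [1.1, 0.4, 0.5]
width: 0.0004
t 4.8 jig mm [-132.5    1.2   23.2] yaw [-1.571e+00  1.000e-03 -1.430e-01] F [1.1 0.4 0.5] w 0.0004
[363.94519338 247.98852393] [-2.4670e-01  1.7260e-01  1.5627e+00 -1.0000e-04  1.4070e+00 -1.0340e-01]
```

View pics/s3.png

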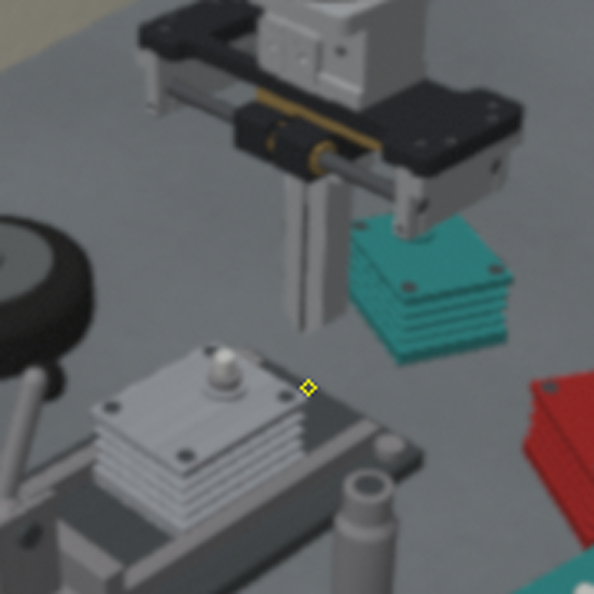

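Run:
```python
from h import *
s=robot.snapshot('top');im=s['color']
cv2.imwrite('pics/t3.png',cv2.resize(cv2.convertScaleAbs(im[160:360,330:460],alpha=1.6),None,fx=3,fy=3,interpolation=cv2.INTER_CUBIC))
s=robot.snapshot('side');im=s['color']
cv2.imwrite('pics/s4.png',im)
print(robot.get_obs()['time'])
```

```text
4.95
```

View pics/t3.png

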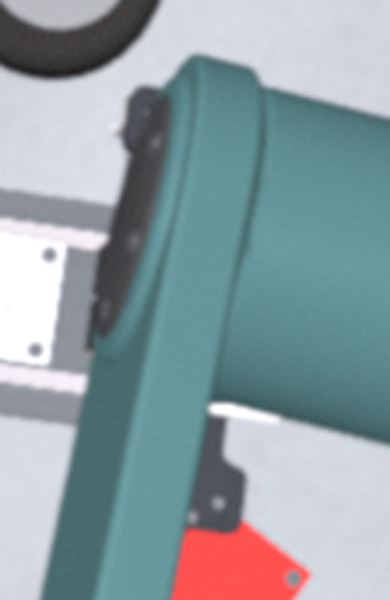

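View pics/s4.png

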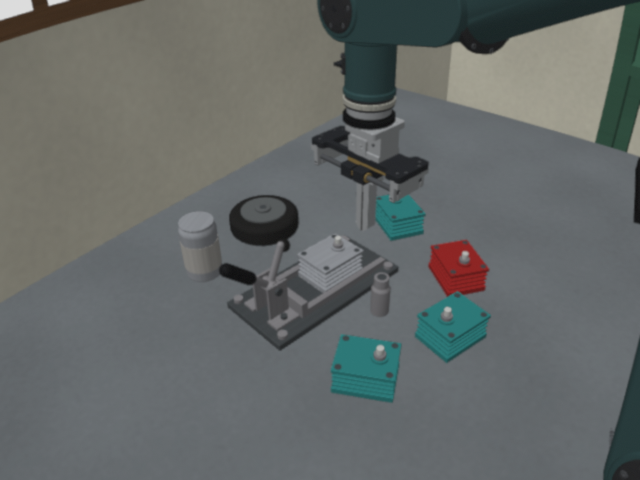

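Run:
```python
from h import *
from scipy.spatial.transform import Rotation as R
from scipy.optimize import least_squares
o=robot.get_obs();T=R.from_euler('xyz',o['ee_rot']).as_matrix()
S=robot.snapshot('side');U=robot.snapshot('top')
def pts(v,h):return o['tool_pos']+v[:3]/1000+(np.array([(0,0,0),(-88,h,-37),(-88,h,37),(88,h,37)])/1000)@T.T
so=np.array([(361.8,230),(429.1,161.8),(398.8,181.5),(312.4,139)])
to=np.array([(411,337),(373,189)])
def f(v):
    P=pts(v,-v[3]);return np.r_[(proj(S,P)-so).ravel(),(proj(U,P[[1,3]])-to).ravel()]
r=least_squares(f,[0,0,0,110],loss='soft_l1');print('world offset mm',r.x.round(1),f(r.x).round(1))
c,s=np.cos(1.4313),np.sin(1.4313);d=r.x
print('jig',c*d[0]+s*d[1],-s*d[0]+c*d[1],d[2],o['tool_pos'])
```

```text
world offset mm [  0.3  -2.4  33.7 141.5] [ 3.3  0.   2.2  0.7 -1.4 -0.8 -3.7  0.9  1.8  0.8 -0.8 -1.6]
jig -2.3578403375980943 -0.6000974474142428 33.7172659043306 [ 0.55079471 -0.08037389  0.02358956]
```

Both cameras say the tip is really about 34 mm higher than reported, with x and y good. I'll keep descending in small steps and watch the force and the picture.

```bash
python3 -m creep '[[1,3,0,0,0,0,255],[1,6,0,0,0,0,255],[1,9,0,0,0,0,255],[1,9,0,0,0,0,255]]'; python3 -m creep '[[0,2,0,0,0,0,255],[0,4,0,0,0,0,255],[0,6,0,0,0,0,255],[0,6,0,0,0,0,255]]';python3 t.py
python3 - <<'E'
from h import *
o=robot.get_obs()
s=robot.snapshot('side');im=s['color'].copy();uv=proj(s,[o['tool_pos']+[0,-.002,.034],o['tool_pos']]);print(uv)
cv2.imwrite('pics/s5.png',cv2.resize(im[130:310,270:450],None,fx=3.3,fy=3.3,interpolation=cv2.INTER_CUBIC))
E
```

```text
time: 5.55
tool_pos: [0.5513, -0.0804, 0.014]
ee_rot: [-1.571, 0.001, -0.143]
wrist_force: [-0.7, -0.1, 0.7]
width: 0.0002
time: 6.05
tool_pos: [0.5515, -0.0805, 0.0083]
ee_rot: [-1.571, 0.001, -0.143]
wrist_force: [0.1, -0.4, 0.4]
width: 0.0002
t 6.05 jig mm [-132.5    0.2    8.3] yaw [-1.571e+00  1.000e-03 -1.430e-01] F [ 0.1 -0.4  0.4] w 0.0002
[[364.51969868 237.65282901]
 [363.22045262 254.95742969]]
```

View pics/s5.png

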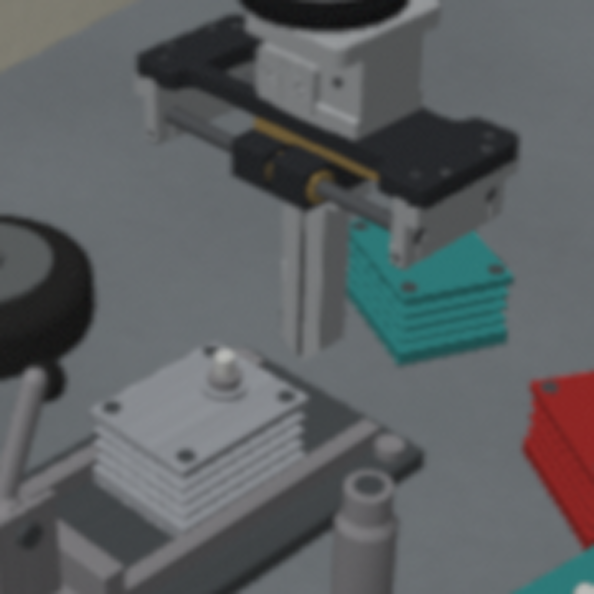

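No contact at a reported z of 8 mm, which is below the bed, so the reported z is biased. The tip at crop (302,352) is still above the rails. I'll go a little lower, then advance.

```bash
python3 -m creep '[[0,3,0,0,0,0,255],[0,6,0,0,0,0,255],[0,8,0,0,0,0,255],[0,8,0,0,0,0,255]]'; python3 -m creep '[[0,0,4,0,0,0,255],[0,0,8,0,0,0,255],[0,0,12,0,0,0,255],[0,0,15,0,0,0,255],[0,0,15,0,0,0,255]]';python3 t.py
python3 - <<'E'
from h import *
o=robot.get_obs()
s=robot.snapshot('side');im=s['color'].copy();uv=proj(s,[o['tool_pos']+[0,-.002,.034],o['tool_pos']]);print(uv)
cv2.imwrite('pics/s6.png',cv2.resize(im[130:310,270:450],None,fx=3.3,fy=3.3,interpolation=cv2.INTER_CUBIC))
E
```

```text
time: 6.6
tool_pos: [0.5515, -0.0804, 0.0002]
ee_rot: [-1.571, 0.001, -0.143]
wrist_force: [0.5, -0.0, 0.4]
width: 0.0006
time: 7.22
tool_pos: [0.5539, -0.0654, 0.0006]
ee_rot: [-1.571, -0.0, -0.143]
wrist_force: [0.5, -0.2, -0.2]
width: 0.0005
t 7.22 jig mm [-1.172e+02 -1.000e-01  6.000e-01] yaw [-1.571 -0.    -0.143] F [ 0.5 -0.2 -0.2] w 0.0005
[[357.77222285 245.34312491]
 [356.5971312  262.56475133]]
```

View pics/s6.png

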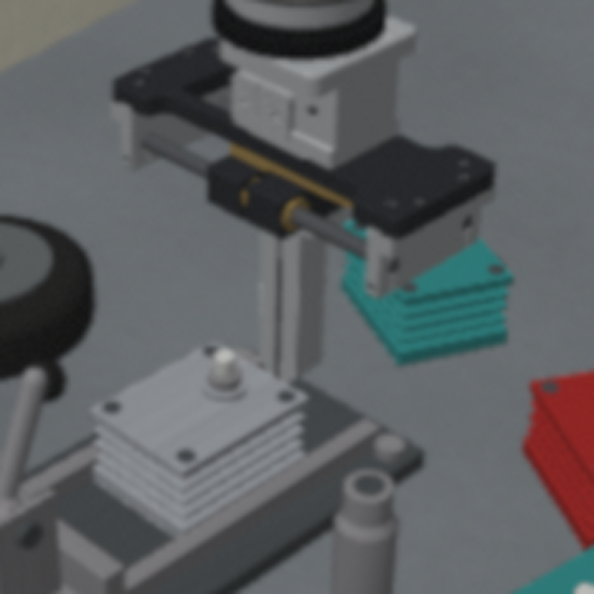

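The tip at crop (288,378) matches the corrected projection (357.8,245.3 px), at true z ≈ 34 mm. It is facing the middle of the head's end, so I'll start advancing.

```bash
python3 -m creep '[[0,4,3,0,0,0,255],[0,4,7,0,0,0,255],[0,4,11,0,0,0,255],[0,4,15,0,0,0,255],[0,4,18,0,0,0,255]]'; python3 -m creep '[[0,0,3,0,0,0,255],[0,0,6,0,0,0,255],[0,0,9,0,0,0,255],[0,0,12,0,0,0,255],[0,0,15,0,0,0,255]]';python3 t.py
python3 - <<'E'
from h import *
o=robot.get_obs()
s=robot.snapshot('side');im=s['color'].copy()
cv2.imwrite('pics/s7.png',cv2.resize(im[130:310,250:430],None,fx=3.3,fy=3.3,interpolation=cv2.INTER_CUBIC))
for c in('side','top'):
  if c=='top':robot.snapshot(c)
  print([(round(d['p'],2),(w2j(d['point'],.5701,.0507,1.4313)[0]*1000).round(1)) for d in robot.landmark_of('head',c)])
E
```

```text
time: 7.9
tool_pos: [0.5563, -0.0483, -0.0035]
ee_rot: [-1.572, 0.0, -0.143]
wrist_force: [-0.6, -2.0, -1.4]
width: 0.0005
time: 8.52
tool_pos: [0.5585, -0.0328, -0.0035]
ee_rot: [-1.571, 0.0, -0.143]
wrist_force: [-0.2, -3.5, -1.1]
width: 0.0
t 8.53 jig mm [-84.3  -0.1  -3.5] yaw [-1.571  0.    -0.143] F [-0.2 -3.5 -1.1] w 0.0
[(0.78, array([-85.9, 213.1,   1.7])), (0.76, array([ 53., 174.,   3.])), (0.68, array([-33.3,   4.7,  13.7])), (0.68, array([-2.486e+02, -2.620e+01, -1.000e-01])), (0.59, array([-203.5,  137.3,    0.3]))]
[(0.97, array([-34.2,  -0.9,  11.7])), (0.88, array([-204.2,  136.3,   -1.4])), (0.32, array([138. ,  -1.9, 132.7]))]
```

View pics/s7.png

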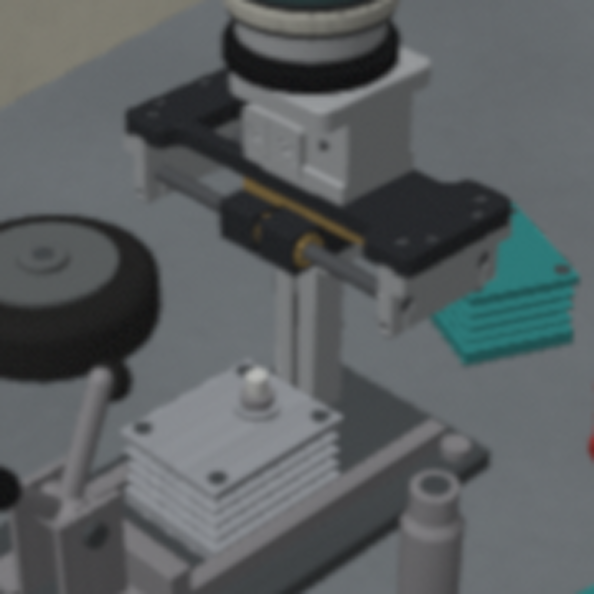

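The head is moving squarely, now at jig x ≈ -34, with about 3.5 N on the fingers. I'll continue to the stop.

```bash
python3 -m creep '[[0,0,3,0,0,0,255],[0,0,6,0,0,0,255],[0,0,9,0,0,0,255],[0,0,12,0,0,0,255],[0,0,15,0,0,0,255]]'; python3 -m creep '[[0,0,1.5,0,0,0,255],[0,0,3,0,0,0,255],[0,0,4.5,0,0,0,255],[0,0,5,0,0,0,255]]';python3 t.py
```

```text
time: 9.35
tool_pos: [0.5608, -0.0181, -0.0034]
ee_rot: [-1.571, -0.0, -0.143]
wrist_force: [-0.3, -2.9, -0.1]
width: 0.0005
time: 9.85
tool_pos: [0.5615, -0.0132, -0.0034]
ee_rot: [-1.571, -0.0, -0.143]
wrist_force: [-0.6, -3.4, -0.2]
width: 0.0006
t 9.85 jig mm [-64.5  -0.4  -3.4] yaw [-1.571 -0.    -0.143] F [-0.6 -3.4 -0.2] w 0.0006
```

```bash
python3 -m creep '[[0,0,1,0,0,0,255],[0,0,2,0,0,0,255],[0,0,3,0,0,0,255],[0,0,3,0,0,0,255]]'; python3 -m creep '[[0,0,1,0,0,0,255],[0,0,2,0,0,0,255],[0,0,2,0,0,0,255]]';python3 t.py
python3 - <<'E'
from h import *
s=robot.snapshot('top')
cv2.imwrite('pics/t8.png',cv2.resize(s['color'][190:310,220:390],None,fx=4.5,fy=4.5,interpolation=cv2.INTER_CUBIC))
print([(round(d['p'],2),(w2j(d['point'],.5701,.0507,1.4313)[0]*1000).round(1)) for d in robot.landmark_of('head','top')])
E
```

```text
time: 10.35
tool_pos: [0.5619, -0.0101, -0.0034]
ee_rot: [-1.571, -0.0, -0.143]
wrist_force: [-0.1, -2.5, -0.6]
width: 0.0004
time: 10.72
tool_pos: [0.5622, -0.0081, -0.0034]
ee_rot: [-1.571, -0.0, -0.143]
wrist_force: [-0.3, -3.3, -0.0]
width: 0.0002
t 10.72 jig mm [-59.3  -0.4  -3.4] yaw [-1.571 -0.    -0.143] F [-0.3 -3.3 -0. ] w 0.0002
[(0.83, array([-2.49e+02, -2.00e+01,  2.00e-01])), (0.77, array([ 55.2, 173.7,  -2.6])), (0.63, array([-88.7, 206.3,  -3. ])), (0.6, array([-11.9,   0.6,  11. ])), (0.6, array([-201.4,  134.4,   -1.5])), (0.46, array([33.9, -0.5, 23.9]))]
```

View pics/t8.png

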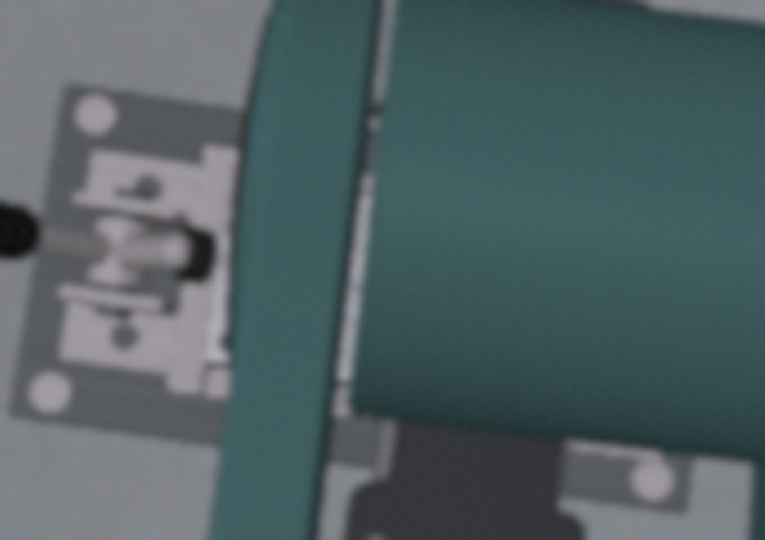

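```bash
python3 -m creep '[[0,0,1,0,0,0,255],[0,0,1,0,0,0,255]]';python3 -m creep '[[0,0,1,0,0,0,255],[0,0,1,0,0,0,255]]';python3 -m creep '[[0,0,1,0,0,0,255],[0,0,1,0,0,0,255]]'; python3 t.py
```

```text
time: 11.08
tool_pos: [0.5624, -0.0074, -0.0034]
ee_rot: [-1.571, -0.0, -0.143]
wrist_force: [-0.1, -3.8, 0.6]
width: 0.0006
time: 11.32
tool_pos: [0.5625, -0.0075, -0.0033]
ee_rot: [-1.573, -0.0, -0.144]
wrist_force: [0.1, -5.6, -0.3]
width: 0.0002
time: 11.58
tool_pos: [0.5624, -0.0076, -0.0033]
ee_rot: [-1.575, -0.0, -0.144]
wrist_force: [-1.1, -8.0, 1.4]
width: 0.0003
t 11.57 jig mm [-58.8  -0.5  -3.3] yaw [-1.575 -0.    -0.144] F [-1.1 -8.   1.4] w 0.0003
```

The tool has stalled at -58.8 while the force rises from 3.5 to 8 N, so the head is against the stop. I'll back off, rise and check.

```bash
python3 -m creep '[[0,0,-10,0,0,0,255],[0,0,-30,0,0,0,255],[0,-50,-60,0,0,0,255],[0,-110,-90,0,0,0,255],[0,-170,-110,0,0,0,255]]'; python3 -m creep '[[0,-30,-25,0,0,0,255],[0,-30,-50,0,0,0,255],[0,-30,-50,0,0,0,255]]'; python3 t.py 165 0 180
python3 - <<'E'
from h import *
s=robot.snapshot('top')
cv2.imwrite('pics/t9.png',cv2.resize(s['color'][190:310,180:390],None,fx=3.8,fy=3.8,interpolation=cv2.INTER_CUBIC))
print([(round(d['p'],2),(w2j(d['point'],.5701,.0507,1.4313)[0]*1000).round(1)) for d in robot.landmark_of('head','top')])
E
```

```text
time: 12.2
tool_pos: [0.5463, -0.1137, 0.1628]
ee_rot: [-1.57, 0.001, -0.144]
wrist_force: [0.7, 0.3, 0.3]
width: 0.0002
time: 12.58
tool_pos: [0.5397, -0.1634, 0.1917]
ee_rot: [-1.57, -0.001, -0.146]
wrist_force: [-0.2, -0.3, 0.7]
width: 0.0004
t 12.57 jig mm [-216.2    0.4  191.7] yaw [-1.57e+00 -1.00e-03 -1.46e-01] F [-0.2 -0.3  0.7] w 0.0004
shift [ -2.2  12.  381.2]
turn [-0.  -0.4  0. ]
[(0.87, array([-9.2, -1.2, 10.5])), (0.86, array([-254.3,  -20.2,   -1.7])), (0.74, array([ 54.4, 174.7,  -2.6])), (0.63, array([-199.6,  136.2,   -0.6])), (0.62, array([-86.9, 206.5,  -2.5]))]
```

View pics/t9.png

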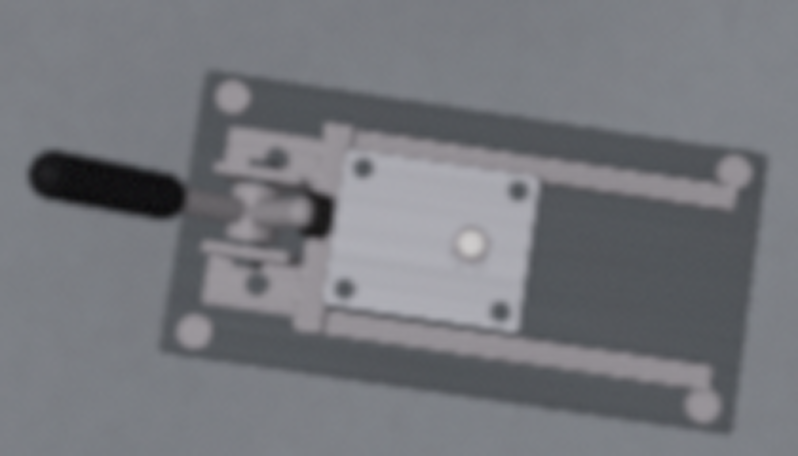

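The head sits flush with the stop, its edge at crop (343,150)–(325,303), and the network gives x = -9 mm. The clamp is open. Now I'll move over to the far side of the handle.

```bash
python3 -m creep '[[0,0,50,0,0,0,255],[0,0,100,0,0,0,255],[0,0,155,0,0,0,255],[-1,0,210,0,0,0,255],[-2,0,265,0,0,0,255]]'; python3 -m creep '[[0,0,50,0,0,0,255],[0,0,100,0,0,0,255],[0,0,130,0,0,0,255],[0,0,130,0,0,0,255]]'; python3 t.py 175 0 85
```

```text
time: 13.3
tool_pos: [0.575, 0.1038, 0.1907]
ee_rot: [-1.57, 0.002, -0.142]
wrist_force: [1.2, -0.9, 0.6]
width: 0.0003
time: 13.8
tool_pos: [0.593, 0.2326, 0.1899]
ee_rot: [-1.571, 0.003, -0.138]
wrist_force: [0.3, 0.3, -0.5]
width: 0.0005
t 13.8 jig mm [183.3   2.6 189.9] yaw [-1.571  0.003 -0.138] F [ 0.3  0.3 -0.5] w 0.0005
shift [  2.9 104.9  -8.3]
turn [ 0.   0.1 -0.2]
```

```bash
python3 -m creep '[[3,40,0,0,0,0,255],[3,80,0,0,0,0,255],[3,105,0,0,0,0,255],[3,105,0,0,0,0,255]]'; python3 t.py 150 0 85
python3 - <<'E'
from h import *
o=robot.get_obs()
s=robot.snapshot('side');im=s['color'].copy();uv=proj(s,[o['tool_pos']+[0,-.002,.034],o['tool_pos']]);print(uv)
cv2.circle(im,tuple(map(int,uv[0])),2,(0,255,255),1)
cv2.imwrite('pics/s10.png',cv2.resize(im[90:340,130:400],None,fx=2.4,fy=2.4,interpolation=cv2.INTER_CUBIC))
E
```

```text
time: 14.3
tool_pos: [0.5948, 0.2276, 0.0832]
ee_rot: [-1.574, 0.006, -0.144]
wrist_force: [-0.7, 0.0, 0.1]
width: 0.0005
t 14.3 jig mm [1.786e+02 1.000e-01 8.320e+01] yaw [-1.574  0.006 -0.144] F [-0.7  0.   0.1] w 0.0005
shift [  0.2  -1.8 -28.6]
turn [ 0.2 -0.2 -0.4]
[[195.22923616 290.60781524]
 [198.06981164 311.48163752]]
```

View pics/s10.png

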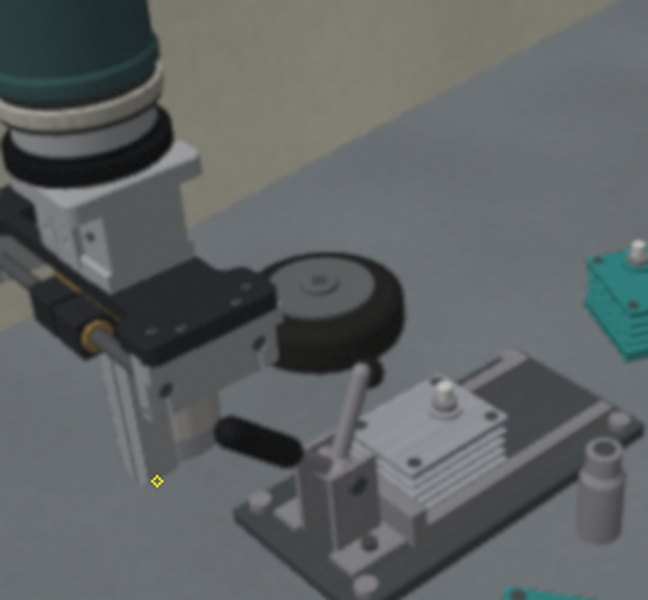

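The tip at crop (145,480) is beyond the open handle's end at (230,432), clear of the can. I'll lower it by 7 mm and push towards -x.

```bash
python3 -m creep '[[0,3,-10,0,0,0,255],[0,7,-20,0,0,0,255],[0,7,-30,0,0,0,255],[0,7,-36,0,0,0,255],[0,7,-42,0,0,0,255]]'; python3 t.py; python3 -m creep '[[0,0,-5,0,0,0,255],[0,0,-10,0,0,0,255],[0,0,-15,0,0,0,255],[0,0,-20,0,0,0,255]]'; python3 t.py
python3 - <<'E'
from h import *
s=robot.snapshot('side');im=s['color']
cv2.imwrite('pics/s11.png',cv2.resize(im[90:340,130:400],None,fx=2.4,fy=2.4,interpolation=cv2.INTER_CUBIC))
E
```

```text
time: 14.98
tool_pos: [0.5937, 0.194, 0.0829]
ee_rot: [-1.556, -0.005, -0.141]
wrist_force: [1.3, 17.2, 8.4]
width: 0.0006
t 14.97 jig mm [145.2  -3.4  82.9] yaw [-1.556 -0.005 -0.141] F [ 1.3 17.2  8.4] w 0.0006
time: 15.48
tool_pos: [0.594, 0.1816, 0.0911]
ee_rot: [-1.542, -0.016, -0.137]
wrist_force: [3.5, 3.5, 10.2]
width: 0.0008
t 15.47 jig mm [133.   -5.5  91.1] yaw [-1.542 -0.016 -0.137] F [ 3.5  3.5 10.2] w 0.0008
```

View pics/s11.png

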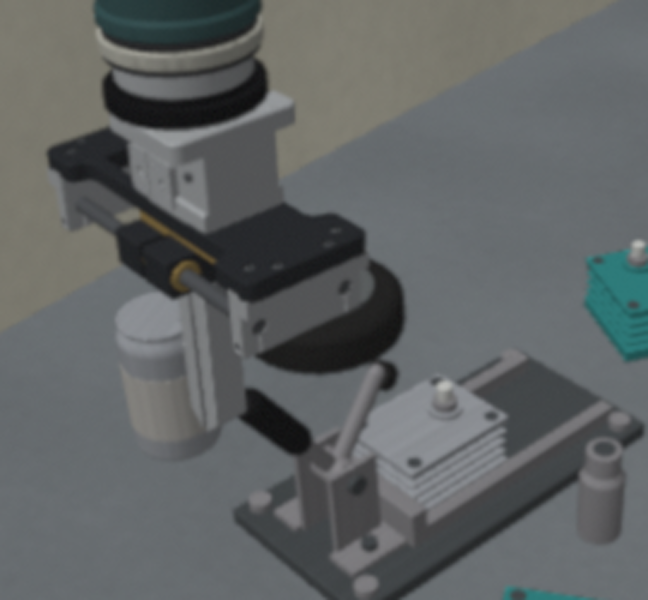

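The handle has begun to swing, with the grip's end at crop (250,400) against the finger, but friction drags the finger up (Fz 10 N). I'll follow the handle's arc upwards.

```bash
python3 -m creep '[[0,-7,0,0,0,0,255],[0,-13,-2,0,0,0,255],[0,-13,-2,0,0,0,255]]'; python3 t.py 80 0 95
```

```text
time: 15.9
tool_pos: [0.5884, 0.1652, 0.093]
ee_rot: [-1.57, -0.0, -0.144]
wrist_force: [0.6, 2.4, 2.6]
width: 0.0005
t 15.9 jig mm [115.9  -2.2  93. ] yaw [-1.57  -0.    -0.144] F [0.6 2.4 2.6] w 0.0005
shift [ -2.   -2.  -35.9]
turn [-0.  -0.3  0. ]
```

```bash
python3 -m creep '[[-1,-2,-5,0,0,0,255],[-2,-3,-10,0,0,0,255],[-2,-4,-15,0,0,0,255],[-2,-5,-20,0,0,0,255],[-2,-5,-20,0,0,0,255]]'; python3 t.py
python3 - <<'E'
from h import *
s=robot.snapshot('side');im=s['color']
cv2.imwrite('pics/s12.png',cv2.resize(im[90:340,130:400],None,fx=2.4,fy=2.4,interpolation=cv2.INTER_CUBIC))
E
```

```text
time: 16.52
tool_pos: [0.5832, 0.1452, 0.0973]
ee_rot: [-1.572, 0.001, -0.144]
wrist_force: [-0.0, 0.2, 0.0]
width: 0.0003
t 16.52 jig mm [95.4  0.2 97.3] yaw [-1.572e+00  1.000e-03 -1.440e-01] F [-0.   0.2  0. ] w 0.0003
```

View pics/s12.png

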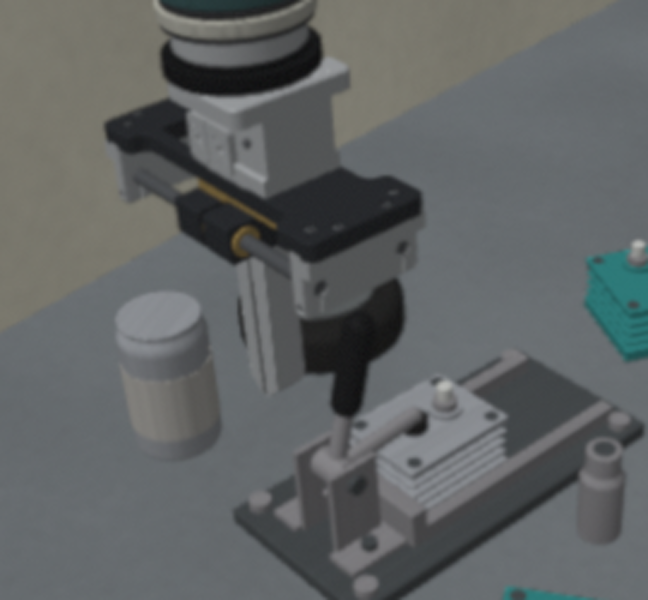

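The clamp has snapped over. The arm and pad are on the head at crop (412,422) and the handle is upright at (350,360), with zero force on the fingers. I'll back away and check.

```bash
python3 -m creep '[[0,0,40,0,0,0,255],[0,0,80,0,0,0,255],[0,-40,110,0,0,0,255],[0,-80,130,0,0,0,255],[0,-80,130,0,0,0,255]]'; python3 t.py
python3 - <<'E'
from h import *
p=(.5701,.0507,1.4313)
for c,b in(('top',(190,310,180,390)),('side',(160,360,140,420))):
    s=robot.snapshot(c);im=s['color']
    cv2.imwrite(f'pics/{c}13.png',cv2.resize(im[b[0]:b[1],b[2]:b[3]],None,fx=2.8,fy=2.8,interpolation=cv2.INTER_CUBIC))
    for n in('head','grip_end','pad','wheel','can','socket'):
        print(c,n,[(round(d['p'],2),(w2j(d['point'],*p)[0]*1000).round(1).tolist() if n in('head','grip_end','pad') else np.round(d['point'],3)) for d in robot.landmark_of(n,c) if d['p']>.4])
E
```

```text
time: 17.2
tool_pos: [0.6038, 0.277, 0.182]
ee_rot: [-1.567, -0.007, -0.141]
wrist_force: [0.5, 0.6, 0.0]
width: 0.0006
t 17.2 jig mm [228.8  -1.9 182. ] yaw [-1.567 -0.007 -0.141] F [0.5 0.6 0. ] w 0.0006
top head [(0.91, [-252.3, -19.9, -1.2]), (0.74, [54.7, 174.5, -1.5]), (0.74, [-88.4, 206.0, 0.5]), (0.69, [-201.7, 136.6, 1.2]), (0.61, [-8.1, 0.6, 11.9])]
top grip_end [(0.76, [36.9, -1.1, 157.9])]
top pad [(0.59, [0.8, 1.5, 56.3])]
top wheel [(0.65, array([ 0.743, -0.048, -0.004])), (0.58, array([ 0.739,  0.1  , -0.002]))]
top can [(0.66, array([0.737, 0.101, 0.   ]))]
top socket [(0.65, array([0.459, 0.006, 0.   ])), (0.44, array([0.574, 0.081, 0.024])), (0.44, array([0.57 , 0.051, 0.054]))]
side head [(0.96, [-7.4, 3.8, 11.0]), (0.95, [-199.2, 137.8, -1.3]), (0.93, [-83.7, 212.1, 1.3]), (0.9, [-249.1, -28.6, 4.2]), (0.7, [49.4, 174.3, 4.6]), (0.54, [0.6, -0.2, 4.7])]
side grip_end [(0.77, [37.1, 1.4, 156.6])]
side pad []
side wheel [(0.74, array([ 0.745, -0.043, -0.001]))]
side can [(0.87, array([0.738, 0.102, 0.001])), (0.52, array([0.462, 0.005, 0.005]))]
side socket [(0.74, array([0.46 , 0.008, 0.003]))]
```

View pics/top13.png

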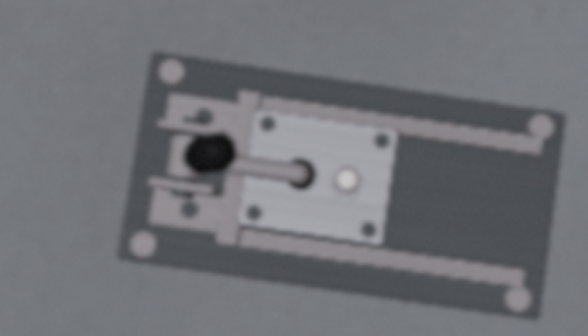

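View pics/side13.png

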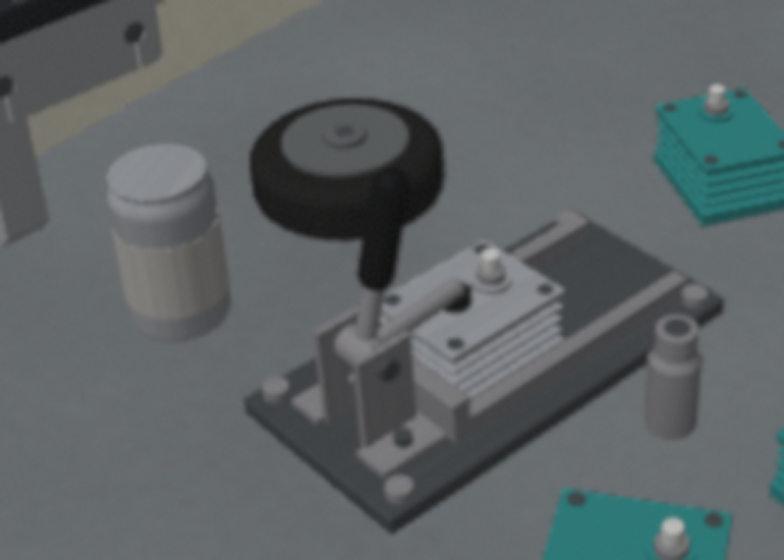

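The head is home, the pad sits on its top (side crop (457,297)), and grip_end is at x = 37, z = 158, the shut position. The bystanders have not moved and the arm is clear.

```bash
python3 -c "
from bench import robot
o=robot.get_obs();print(o['time'],o['wrist_force'],max(abs(o['qvel'])));print(robot.close_job())"
```

```text
17.9 [ 0.78478163 -0.07583229 -0.10412185] 0.0033688852724476147
the job is handed in; nothing more can be done
None
```

I pushed the grey head about 46 mm along the bed to the stop, then pushed the clamp handle over from its +x side until it snapped shut. I handed the job in at 17.9 s with the arm clear.

**Last checks:**
- **Head:** the networks put it at jig x ≈ -8 mm (home is -10), and both pictures show it flush with the stop. When it reached the stop, the tool stalled while the force rose to 8 N.
- **Clamp:** grip_end is at x = 37, z = 157–158 mm, which matches shut. The pad shows on the head's top at x ≈ 1 mm in the top view; the side view reported no pad. I could not measure the pad's force directly.
- **Bystanders:** wheel, can and socket are within a few mm of where they started.

**Disagreements on the way:**
- **Tool height:** the reported TCP height was about 34 mm lower than both cameras showed, and going down to a reported z below the bed met no contact. I relied on the cameras from then on.
- **Handle push:** the first push on the handle dragged the finger upwards, with forces up to 17 N sideways and 10 N up, so I followed the handle's arc to relieve it.

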